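# Fill the power-supply repair kit tray

### The job

Make up the repair kit: take the wide capacitor, the copper ring choke, the small heat sink and the transformer from the bench and put each upright into the pocket of the red tray that is shaped for it, sitting down on the pocket's floor. Leave the look-alikes, the slim capacitor and the large heat sink, standing where they are.

Things in the scene. Friction and masses are not known exactly. Their poses are not given: they have to be found in the camera images.
- capacitor: the wide capacitor: upright round can, diameter 30 mm, height 35 mm, black sleeve with a bright aluminium top disc, about 40 g. Loose on the bench, left (+y) part, about 100 mm or more from the other parts. Origin at the centre of its underside, z up.
- ring_choke: ring-shaped choke wound with copper wire, lying flat: outer diameter 46 mm, hole 20 mm, height 26 mm, about 90 g. Loose on the bench, left (+y) part, about 100 mm or more from the other parts. Origin at the centre of its underside, z up (on the axis of the hole).
- heat_sink: the small finned aluminium heat sink: 40 x 40 mm, 26 mm high, 8 upright fins running along its x axis, about 80 g; it can be gripped across either pair of sides. Loose on the bench, left (+y) part, about 100 mm or more from the other parts. Origin at the centre of its underside, z up, x and y square to its sides.
- transformer: small mains transformer: dark steel core 52 mm long (x), 18 mm wide (y), 34 mm high (z), with a copper-coloured winding block around its middle, 34 mm long (x), 32 mm wide (y), from 4 to 30 mm above the underside; about 200 g. Grip across the winding (along y). Loose on the bench, left (+y) part, about 100 mm or more from the other parts. Origin at the centre of its underside, z up.
- slim_capacitor: look-alike that stays: slim upright round capacitor, diameter 20 mm, height 36 mm, black sleeve, aluminium top. Loose on the bench, left (+y) part, about 100 mm or more from the other parts. Origin at the centre of its underside, z up.
- large_heat_sink: look-alike that stays: larger finned aluminium heat sink, 58 x 58 mm, 26 mm high, 11 fins. Loose on the bench, left (+y) part, about 100 mm or more from the other parts. Origin at the centre of its underside, z up.
- pocket_cap: fixed red plastic insert, 92 mm square, 14 mm thick; four of them, in varying places, fill the red kit tray two by two, 94 mm apart (tray rim lower). Origin: centre of underside, 4 mm above the bench, z up. Pocket centred, 10 mm deep, dark floor 4 mm above the origin: plain round hole, 42 mm in diameter; for the wide capacitor.
- pocket_ring: fixed red plastic insert, 92 mm square, 14 mm thick; four of them, in varying places, fill the red kit tray two by two, 94 mm apart (tray rim lower). Origin: centre of underside, 4 mm above the bench, z up. Pocket centred, 10 mm deep, dark floor 4 mm above the origin: round hole, 58 mm in diameter, with a thin post (8 mm in diameter, 10 mm high) at its centre; the ring choke goes over it.
- pocket_sink: fixed red plastic insert, 92 mm square, 14 mm thick; four of them, in varying places, fill the red kit tray two by two, 94 mm apart (tray rim lower). Origin: centre of underside, 4 mm above the bench, z up. Pocket centred, 10 mm deep, dark floor 4 mm above the origin: square hole, 52 x 52 mm, sides along x and y; for the small heat sink.
- pocket_trafo: fixed red plastic insert, 92 mm square, 14 mm thick; four of them, in varying places, fill the red kit tray two by two, 94 mm apart (tray rim lower). Origin: centre of underside, 4 mm above the bench, z up. Pocket centred, 10 mm deep, dark floor 4 mm above the origin: oblong hole, 66 mm along x, 44 mm along y; for the transformer.
There are look-alikes about, which are no part of the job. What is shaped like the ring_choke but purple is not meant.

How it is judged:
By the outcome, as a careful person would: the job done as asked, in the order asked, and still so for the second after the job is handed in, with the robot touching nothing.
It also fails if it takes over 96 s, if anything falls off the work surface, if the arm or the gripper's body presses on something with over 40 N, if the wrist force passes 120 N, or if a joint passes its speed limit or range.

### The arm

A 6-joint arm with a two-finger parallel gripper is mounted at the origin on the work surface. World frame = base frame: x ahead of the robot, y to its left, z up, the work surface at z = 0. Lengths are in m, angles in rad, forces in N, time in s.
With the tool pointing down it reaches from about 0.375 to 0.75 m from the base axis. Payload 9 kg.
Tool frame: the origin (TCP) lies midway between the tips of the shut fingers; the grasp point (between the pads) lies 19 mm behind it; z points along the fingers, y is the line along which they close (so a half turn about z gives the same grasp; the last joint's range is limited). The gripper opens to 85 mm and grips with 20 to 120 N. Pads are 22 mm wide; open, the fingers measure 114 mm over their backs; the gripper's body (76 mm by 85 mm) begins 54 mm behind the grasp point. The pads swing forward as they close: fully open they stand 13 mm farther back than shut.
Start: joints at [-1.353, 0.104, 0.097, 1.564, 0, 1.353], TCP at [0.253, -0.544, 0.231] pointing down, gripper open.
Joint ranges: [-2.99, 2.99], [-0.84, 1.86], [-1.1, 1.16], [-1.84, 2.11], [-1.51, 1.56], [-3.14, 3.14]. Speed limits (rad/s): [2.22, 2.22, 2.57, 3.14, 3.14, 3.14].

### API

Orientations are given as [roll, pitch, yaw] about the fixed x, y, z axes, in that order (R = Rz(yaw) Ry(pitch) Rx(roll)).
In Python, from workcell import * gives the robot as it stands.
- The arm moves only by the tool arm_command, never from a script. Its argument "targets" is a list of rows, each an object with "delta_pos": the shift along the tool's x, y, z as a fraction of full scale, a list of three; "dr": the turn, a rotation vector about the tool's x, y, z as a fraction of full scale, a list of three; "grip": the closure, from 0 (fully open) to 1 (shut). A call has 1 to 20 rows; each row is the pose to reach, as a shift and turn from the pose commanded when the call began, along the tool's axes at that moment, turning the shorter way round; what a row does not reach only later rows make up. Full scale, the value 1, is 0.2 m for a shift and 360 degrees for a turn. A row lasts 1/12 s, in which the tool goes at most 41.7 mm and 7.16 degrees, less where a joint would pass 70% of its speed; a pose out of reach is approached as far as the arm can. A call with a number of a shift or a turn outside -1 to 1 is refused whole. A call with a gripper value outside its range is refused whole. The fingers move at their own pace and stop on an object; "force" is the grip in N (left out, the last holds). Time passes only in rows, so rows that repeat a pose let the fingers close. It gives the time, the measured TCP pose, the force, the opening and the grip force at its end, in the units of the state.
- read_state(): the state, without advancing time (a new reading comes with each control period).
- read_camera(name): name is "side" or "top" or "wrist"; returns a dict with "frame" (400x640x3 uint8, blue, green, red), "camera_matrix" (3x3 intrinsics, pixels), "R" (3x3) and "t" (3): a world point X has camera coordinates R X + t. Camera axes: x right, y down, z forward; pixel columns grow to the right and rows downward; lengths in m; the calibration is good to about 2 mm. A picture is of the moment at which its call begins. There is no depth.
- job_done(): hands the job in; it is judged then, once.
The state is a dict: "clock": time; "q": joint angles; "joint_velocities": joint speeds; "joint_efforts": joint torques, N m; "tcp_pos": TCP position; "tool_rot": TCP orientation; "contact_force": force on the tool from outside, world axes, zero at the start; "ft_torque": the same for the moment, N m; "finger_gap": finger opening in m; "grip_force": force on a finger pad.
Only numpy, scipy, OpenCV 4.12 (cv2) and the standard library are available. Lean on these libraries where they do the work, as an engineer would, in place of code of your own. Each camera call takes 0.05 s, during which the arm holds its last target. There are 200 camera calls.

## Working session

There is one attempt and no reset: what is moved stays moved. The work goes in short steps, Python scripts to look and compute and a tool call to move; the robot and the scene stay as the last step left them, time stands still between calls to the robot, and variables do not carry over. Pictures are saved under pics/ and viewed, at most 14 in all, crops included, and the job is handed in when it is done.

Besides the shell and the picture viewer there is one more tool, called after "Emit:" as name([rows], argument=value, ...), one row to a line, values as JSON. arm_command: Moves the arm, as the interface text tells. Its arguments: {"type":"object","properties":{"targets":{"type":"array","items":{"type":"object","properties":{"delta_pos":{"type":"array","items":{"type":"number"}},"dr":{"type":"array","items":{"type":"number"}},"grip":{"type":"number"}}}},"force":{"type":"number"}},"required":["targets"]}

```bash
mkdir -p pics; ls
python3 - <<'E'
from workcell import *
import cv2
s=read_state();print(s)
for n in("top","side"):
    c=read_camera(n);cv2.imwrite(f"pics/{n}0.png",c["frame"]);print(n,c["camera_matrix"],c["R"],c["t"])
E
```

```text
pics
{'clock': 0.0, 'q': array([-1.35267845e+00,  1.04700130e-01,  9.64680569e-02,  1.56387660e+00,
        1.02480799e-06,  1.35310010e+00]), 'joint_velocities': array([-0.00096626,  0.00070263,  0.00225598,  0.00132328,  0.00170961,
       -0.00159743]), 'joint_efforts': array([-1.96269248e-03, -5.56923401e+01,  5.03655875e+01,  1.66430493e-02,
       -3.75481923e-04, -2.57640812e-05]), 'tcp_pos': array([ 0.25322852, -0.5435879 ,  0.23052116]), 'tool_rot': array([-3.14031150e+00, -2.84442197e-04,  4.35813918e-01]), 'contact_force': array([-0.27264406,  0.35825624,  0.51861435]), 'ft_torque': array([ 0.03330986,  0.01090269, -0.00108559]), 'grip_force': 0.0, 'finger_gap': 0.08514441011858989}
top [[405.24065669   0.         320.29191876]
 [  0.         405.24065669 204.04636643]
 [  0.           0.           1.        ]] [[-0.024622   -0.99956494 -0.01623865]
 [-0.99165097  0.02647732 -0.12620339]
 [ 0.12657844  0.01299569 -0.99187147]] [0.05241952 0.53951621 0.83280461]
side [[405.83870282   0.         326.55334281]
 [  0.         405.83870282 203.77295824]
 [  0.           0.           1.        ]] [[ 0.73813115 -0.67456102  0.01139453]
 [-0.40799888 -0.45977199 -0.78876272]
 [ 0.53730747  0.57756137 -0.61459217]] [-0.39917811  0.26614053  0.58531414]
```

View pics/top0.png

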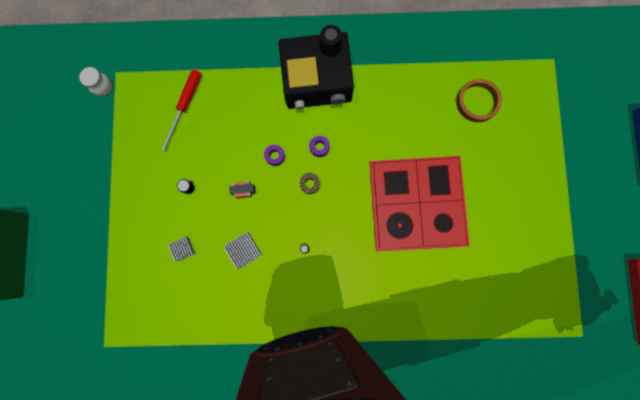

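View pics/side0.png

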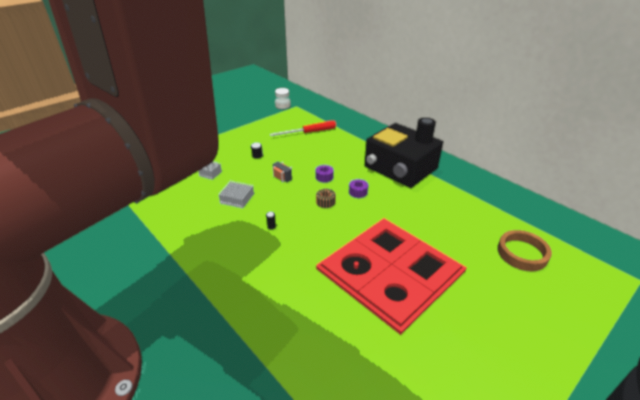

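The top view shows the wide capacitor at (185,186), slim capacitor (305,248), small heat sink (180,249), large heat sink (242,250), transformer (241,189) lying along y, and copper choke (310,184). The tray pockets are sink (396,183), trafo (438,180), ring (400,225) and cap (444,223). The side view agrees. Next I'll measure them.

```bash
cat > h.py <<'E'
from workcell import *
import cv2, numpy as np
def ray(c,uv,z):
    K,R,t=c["camera_matrix"],c["R"],c["t"]
    d=R.T@np.linalg.solve(K,[uv[0],uv[1],1.]); o=-R.T@t
    return o+d*(z-o[2])/d[2]
def proj(c,X):
    p=c["camera_matrix"]@(c["R"]@np.asarray(X,float)+c["t"]); return p[:2]/p[2]
def notmat(c):
    h=cv2.cvtColor(c["frame"],cv2.COLOR_BGR2HSV)
    return (~((h[...,0]>28)&(h[...,0]<48)&(h[...,1]>150))).astype(np.uint8)*255
E
python3 - <<'E'
from h import *
c=read_camera("top");f=c["frame"]
m=notmat(c)
cs,_=cv2.findContours(m,cv2.RETR_LIST,cv2.CHAIN_APPROX_NONE)
for k in cs:
    a=cv2.contourArea(k)
    if 60<a<12000:
        (cx,cy),(w,h),an=cv2.minAreaRect(k)
        if 150<cx<480 and 130<cy<290: print(round(a),np.round([cx,cy,w,h,an],1),ray(c,(cx,cy),.02).round(4)[:2])
# pockets: dark inside tray, at z=.018 rim
g=f.max(2);d=((g<75)*255).astype(np.uint8);d[:,:370]=0;d[:,470:]=0;d[:155]=0;d[250:]=0
cs,_=cv2.findContours(d,cv2.RETR_EXTERNAL,cv2.CHAIN_APPROX_NONE)
for k in cs:
    if cv2.contourArea(k)>60:
        (cx,cy),(w,h),an=cv2.minAreaRect(k);print("pocket",np.round([cx,cy,w,h,an],1),ray(c,(cx,cy),.01).round(4)[:2])
r=f[130:290,150:480];cv2.imwrite("pics/crop0.png",cv2.resize(r,None,fx=2.4,fy=2.4,interpolation=cv2.INTER_CUBIC))
E
```

```text
412 [180.8 248.6  20.4  22.7  66.8] [0.4537 0.3423]
788 [241.8 250.3  28.8  29.8  59. ] [0.4467 0.2101]
309 [241.7 189.3  15.5  25.   84.3] [0.5797 0.2104]
84 [309.2 182.8   9.9  10.6  45. ] [0.5902 0.0618]
160 [185.  185.5  13.   16.   90. ] [0.5916 0.3355]
298 [309.3 182.8  19.8  19.1  45. ] [0.5902 0.0618]
8412 [419.1 203.3  92.1  95.5  86.7] [ 0.5385 -0.1756]
349 [273.5 154.5  21.   21.   90. ] [0.6559 0.1397]
346 [319.  145.5  21.   20.   90. ] [0.6735 0.0384]
pocket [442.5 223.   16.   17.   90. ] [ 0.4951 -0.2262]
pocket [399. 225.  24.  24.  90.] [ 0.4932 -0.1316]
pocket [395.8 182.6  21.5  22.3  85.2] [ 0.5872 -0.1292]
pocket [438.5 180.   27.8  18.4  84.3] [ 0.5904 -0.2235]
```

View pics/crop0.png

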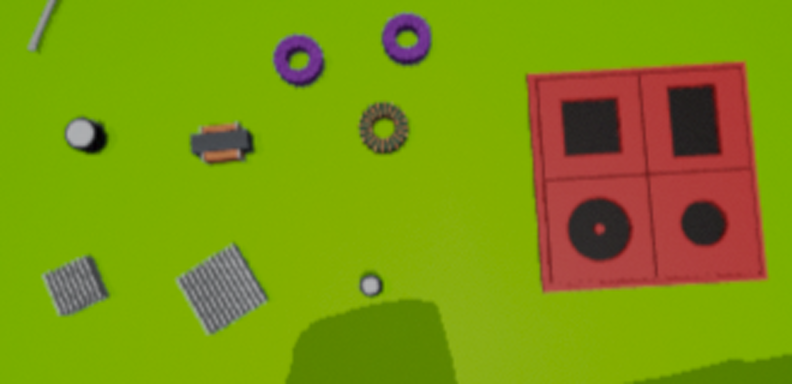

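The crop confirms the identities: small sink at crop (75,287) turned about 25°, large sink (222,288), slim capacitor (370,285), wide capacitor (82,134), trafo (220,142) nearly along y, choke (384,128). Pocket types are as read above, and the tray is turned about 1.7°.

I'm now moving towards the parts, turning the tool to yaw π.

Emit:
arm_command([
  {"delta_pos": [0.98,-0.92,0],"dr": [0,0,-0.2153],"grip": 0},
  {"delta_pos": [0.98,-0.92,0],"dr": [0,0,-0.2153],"grip": 0},
  {"delta_pos": [0.98,-0.92,0],"dr": [0,0,-0.2153],"grip": 0},
  {"delta_pos": [0.98,-0.92,0],"dr": [0,0,-0.2153],"grip": 0},
  {"delta_pos": [0.98,-0.92,0],"dr": [0,0,-0.2153],"grip": 0},
  {"delta_pos": [0.98,-0.92,0],"dr": [0,0,-0.2153],"grip": 0},
  {"delta_pos": [0.98,-0.92,0],"dr": [0,0,-0.2153],"grip": 0},
  {"delta_pos": [0.98,-0.92,0],"dr": [0,0,-0.2153],"grip": 0},
  {"delta_pos": [0.98,-0.92,0],"dr": [0,0,-0.2153],"grip": 0},
  {"delta_pos": [0.98,-0.92,0],"dr": [0,0,-0.2153],"grip": 0},
  {"delta_pos": [0.98,-0.92,0],"dr": [0,0,-0.2153],"grip": 0},
  {"delta_pos": [0.98,-0.92,0],"dr": [0,0,-0.2153],"grip": 0},
])

```text
clock: 1.15
tcp_pos: [0.3533, -0.2942, 0.2311]
tool_rot: [-3.141, -0.0, 1.793]
contact_force: [0.2, 1.0, 0.3]
finger_gap: 0.0855
grip_force: 0.0
```

Emit:
arm_command([
  {"delta_pos": [0.977,0.677,0],"dr": [0,0,-0.2153],"grip": 0},
  {"delta_pos": [0.977,0.677,0],"dr": [0,0,-0.2153],"grip": 0},
  {"delta_pos": [0.977,0.677,0],"dr": [0,0,-0.2153],"grip": 0},
  {"delta_pos": [0.977,0.677,0],"dr": [0,0,-0.2153],"grip": 0},
  {"delta_pos": [0.977,0.677,0],"dr": [0,0,-0.2153],"grip": 0},
  {"delta_pos": [0.977,0.677,0],"dr": [0,0,-0.2153],"grip": 0},
  {"delta_pos": [0.977,0.677,0],"dr": [0,0,-0.2153],"grip": 0},
  {"delta_pos": [0.977,0.677,0],"dr": [0,0,-0.2153],"grip": 0},
  {"delta_pos": [0.977,0.677,0],"dr": [0,0,-0.2153],"grip": 0},
  {"delta_pos": [0.977,0.677,0],"dr": [0,0,-0.2153],"grip": 0},
  {"delta_pos": [0.977,0.677,0],"dr": [0,0,-0.2153],"grip": 0},
  {"delta_pos": [0.977,0.677,0],"dr": [0,0,-0.2153],"grip": 0},
])

```text
clock: 2.15
tcp_pos: [0.4432, -0.0743, 0.2312]
tool_rot: [3.142, -0.0, -3.141]
contact_force: [1.0, -0.4, -0.2]
finger_gap: 0.0852
grip_force: 0.0
```

Emit:
arm_command([
  {"delta_pos": [-0.4,1,0],"dr": [0,0,0],"grip": 0},
  {"delta_pos": [-0.4,1,0],"dr": [0,0,0],"grip": 0},
  {"delta_pos": [-0.4,1,0],"dr": [0,0,0],"grip": 0},
  {"delta_pos": [-0.4,1,0],"dr": [0,0,0],"grip": 0},
  {"delta_pos": [-0.4,1,0],"dr": [0,0,0],"grip": 0},
  {"delta_pos": [-0.4,1,0],"dr": [0,0,0],"grip": 0},
  {"delta_pos": [-0.4,1,0],"dr": [0,0,0],"grip": 0},
])

```text
clock: 2.73
tcp_pos: [0.5235, 0.1279, 0.2306]
tool_rot: [3.141, -0.001, 3.139]
contact_force: [0.9, -1.1, 0.6]
finger_gap: 0.0854
grip_force: 0.0
```

Run:
```python
from h import *
c=read_camera("wrist");cv2.imwrite("pics/w0.png",c["frame"]);print(-c["R"].T@c["t"],c["R"],c["camera_matrix"][0,0]);print(read_state()["tcp_pos"])
```

```text
[0.44364963 0.12824691 0.37340245] [[ 0.00149557  0.99999755  0.00163063]
 [ 0.95090841 -0.00192678  0.30946644]
 [ 0.30946882  0.00108775 -0.95090897]] 335.82517428829203
[0.52312487 0.12634946 0.23078367]
```

View pics/w0.png

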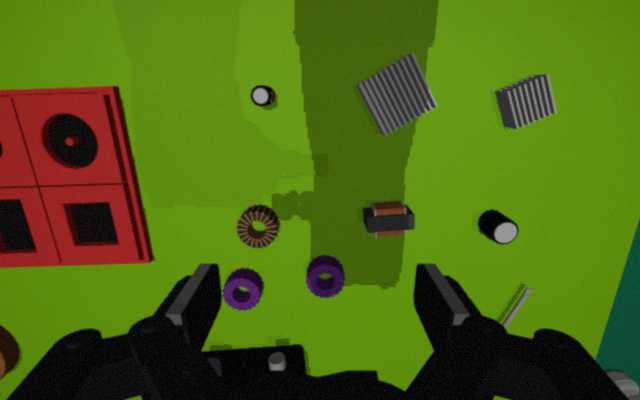

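The wrist view shows all the parts: cap top (505,231), trafo (389,217), choke (258,227), small sink (526,101), large sink (398,94), slim cap (262,95), ring pocket (70,140) and sink pocket (92,223). I'll compute positions for each.

Run:
```python
from h import *
def blobs(c,mask,z,box,amin=20,name=""):
    m=np.zeros_like(mask);x0,y0,x1,y1=box;m[y0:y1,x0:x1]=mask[y0:y1,x0:x1]
    m=cv2.morphologyEx(m,cv2.MORPH_CLOSE,np.ones((5,5),np.uint8))
    for k in cv2.findContours(m,cv2.RETR_EXTERNAL,cv2.CHAIN_APPROX_NONE)[0]:
        if cv2.contourArea(k)>amin:
            W=np.array([ray(c,p[0],z)[:2] for p in k],np.float32)*1000
            (x,y),(w,h),a=cv2.minAreaRect(W)
            print(name,"area",cv2.contourArea(k),"world mm",np.round([x,y,w,h,a],1))
for n in("wrist","top"):
    c=read_camera(n);f=c["frame"];h=cv2.cvtColor(f,cv2.COLOR_BGR2HSV)
    gray=((h[...,1]<60)&(h[...,2]>90)).astype(np.uint8)*255
    nm=notmat(c); 
    hue=h[...,0];copper=(((hue<22)|(hue>165))&(h[...,1]>50)&(h[...,2]>40)).astype(np.uint8)*255
    dark=((f.max(2)<70)).astype(np.uint8)*255
    b=dict(wrist=dict(cap=(485,210,525,250),sink=(485,60,570,140),choke=(230,195,288,255),tr=(355,190,425,245)),
           top=dict(cap=(170,170,200,195),sink=(162,230,200,268),choke=(294,170,326,197),tr=(222,175,262,203)))[n]
    print(n)
    blobs(c,gray,.035,b["cap"],20,"cap")
    blobs(c,nm,.026,b["choke"],20,"choke nm@26")
    blobs(c,gray,.026,b["sink"],20,"sink")
    blobs(c,nm,.013,b["sink"],20,"sink nm")
    blobs(c,copper,.030,b["tr"],10,"copper")
    blobs(c,nm,.02,b["tr"],20,"tr nm@20")
    if n=="wrist":
        x0,y0,x1,y1=340,60,570,260
        cv2.imwrite("pics/w0c.png",cv2.resize(f[y0:y1,x0:x1],None,fx=3.4,fy=2.9*1.0,interpolation=cv2.INTER_CUBIC))
        for p in [(505,231),(526,101)]: print(h[p[1],p[0]])
    dark[:, :]=dark
    for X in[(.4951,-.2262,.01),(.4932,-.1316,.01),(.5872,-.1292,.01)]: print(proj(c,X).round())
```

```text
wrist
cap area 330.5 world mm [590.8 334.8  24.3  22.6  89.9]
choke nm@26 area 1313.0 world mm [587.   61.8  44.5  52.4  77.1]
sink area 1626.5 world mm [451.9 340.4  44.   41.8  23.5]
sink nm area 2307.0 world mm [454.3 344.1  47.4  54.2  23.8]
copper area 92.0 world mm [592.3 209.5   5.3  30.    4.3]
copper area 366.0 world mm [564.6 205.   15.7  34.6   4.9]
tr nm@20 area 1406.5 world mm [580.  209.2  42.9  56.4   4.2]
[135   3 152]
[120   4  71]
[-11. 143.]
[ 76. 141.]
[ 97. 222.]
top
choke nm@26 area 437.0 world mm [585.5  67.7  54.5  50.8  88.6]
sink nm area 1369.0 world mm [454.3 345.7  84.5  80.1  88.6]
copper area 1053.0 world mm [580.  208.9  86.5  59.4  88.5]
tr nm@20 area 1053.0 world mm [581.7 211.   87.5  60.1  88.5]
[442. 223.]
[399. 225.]
[396. 183.]
```

Emit:
arm_command([
  {"delta_pos": [-0.17,1,0.3],"dr": [0,0,0],"grip": 0},
  {"delta_pos": [-0.17,1,0.3],"dr": [0,0,0],"grip": 0},
  {"delta_pos": [-0.17,1,0.3],"dr": [0,0,0],"grip": 0},
  {"delta_pos": [-0.17,1,0.3],"dr": [0,0,0],"grip": 0},
  {"delta_pos": [-0.17,1,0.3],"dr": [0,0,0],"grip": 0},
  {"delta_pos": [-0.17,1,0.3],"dr": [0,0,0],"grip": 0},
  {"delta_pos": [-0.17,1,0.3],"dr": [0,0,0],"grip": 0},
])

```text
clock: 3.47
tcp_pos: [0.5568, 0.3256, 0.1697]
tool_rot: [-3.14, -0.002, 3.141]
contact_force: [0.0, -0.6, -0.0]
finger_gap: 0.0853
grip_force: 0.0
```

Run:
```python
from h import *
s=read_state();print(s["tcp_pos"],s["tool_rot"],s["q"])
c=read_camera("wrist");f=c["frame"]
cv2.imwrite("pics/w1.png",f);print(proj(c,(.591,.335,.035)),proj(c,(.4525,.341,.026)))
# pads: zoom of right finger
```

```text
[0.55683778 0.32559077 0.16965018] [-3.14049132e+00 -2.45425004e-03  3.14056660e+00] [ 3.26930416e-01  2.42195222e-01  1.38161540e-01  1.46944084e+00
 -2.52099637e-04  3.27955461e-01]
[327.09353313 226.14210569] [335.92786587  58.90446825]
```

View pics/w1.png

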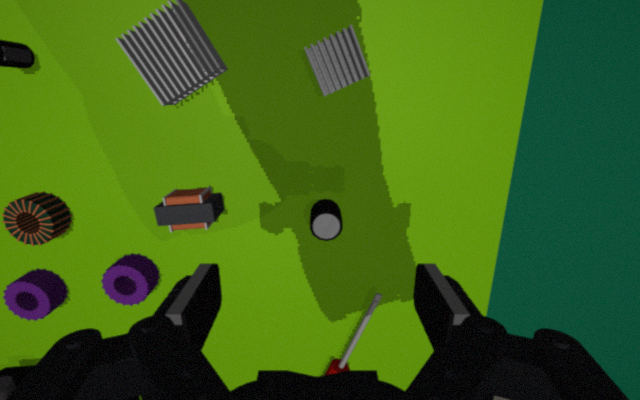

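The cap top sits at (326,226), exactly where predicted. I'm descending to grasp it.

Emit:
arm_command([
  {"delta_pos": [-0.17,0.047,0.1],"dr": [0,0,0],"grip": 0},
  {"delta_pos": [-0.17,0.047,0.3],"dr": [0,0,0],"grip": 0},
  {"delta_pos": [-0.17,0.047,0.5],"dr": [0,0,0],"grip": 0},
  {"delta_pos": [-0.17,0.047,0.65],"dr": [0,0,0],"grip": 0},
  {"delta_pos": [-0.17,0.047,0.73],"dr": [0,0,0],"grip": 0},
  {"delta_pos": [-0.17,0.047,0.77],"dr": [0,0,0],"grip": 0},
  {"delta_pos": [-0.17,0.047,0.79],"dr": [0,0,0],"grip": 0},
  {"delta_pos": [-0.17,0.047,0.79],"dr": [0,0,0],"grip": 0.5},
  {"delta_pos": [-0.17,0.047,0.79],"dr": [0,0,0],"grip": 1},
  {"delta_pos": [-0.17,0.047,0.79],"dr": [0,0,0],"grip": 1},
  {"delta_pos": [-0.17,0.047,0.79],"dr": [0,0,0],"grip": 1},
  {"delta_pos": [-0.17,0.047,0.79],"dr": [0,0,0],"grip": 1},
  {"delta_pos": [-0.17,0.047,0.79],"dr": [0,0,0],"grip": 1},
  {"delta_pos": [-0.17,0.047,0.79],"dr": [0,0,0],"grip": 1},
  {"delta_pos": [-0.17,0.047,0.79],"dr": [0,0,0],"grip": 1},
  {"delta_pos": [-0.17,0.047,0.79],"dr": [0,0,0],"grip": 1},
], force=40)

```text
clock: 4.85
tcp_pos: [0.5923, 0.3353, 0.0148]
tool_rot: [3.141, 0.002, 3.141]
contact_force: [-0.3, -1.3, 5.5]
finger_gap: 0.0289
grip_force: 39.2
```

Emit:
arm_command([
  {"delta_pos": [0,0,-0.1],"dr": [0,0,0],"grip": 1},
  {"delta_pos": [0,0,-0.3],"dr": [0,0,0],"grip": 1},
  {"delta_pos": [0,0,-0.55],"dr": [0,0,0],"grip": 1},
  {"delta_pos": [0.03,-0.2,-0.6],"dr": [0,0,0],"grip": 1},
  {"delta_pos": [0.08,-0.4,-0.6],"dr": [0,0,0],"grip": 1},
  {"delta_pos": [0.12,-0.6,-0.6],"dr": [0,0,0],"grip": 1},
  {"delta_pos": [0.15,-0.8,-0.6],"dr": [0,0,0],"grip": 1},
  {"delta_pos": [0.18,-1,-0.6],"dr": [0,0,0],"grip": 1},
])

```text
clock: 5.52
tcp_pos: [0.5548, 0.1335, 0.1338]
tool_rot: [-3.141, 0.001, -3.141]
contact_force: [0.8, -1.1, -0.4]
finger_gap: 0.0281
grip_force: 39.7
```

Run:
```python
from h import *
s=read_state();print(s["tcp_pos"],s["tool_rot"],s["finger_gap"],s["grip_force"],s["contact_force"])
c=read_camera("wrist");f=c["frame"]
cv2.imwrite("pics/w2.png",f)
```

```text
[0.5547669  0.1335247  0.13376419] [-3.14138677e+00  9.65454447e-04 -3.14104030e+00] 0.028145071948128767 39.67662334442139 [ 0.79402246 -1.09363584 -0.44386533]
```

View pics/w2.png

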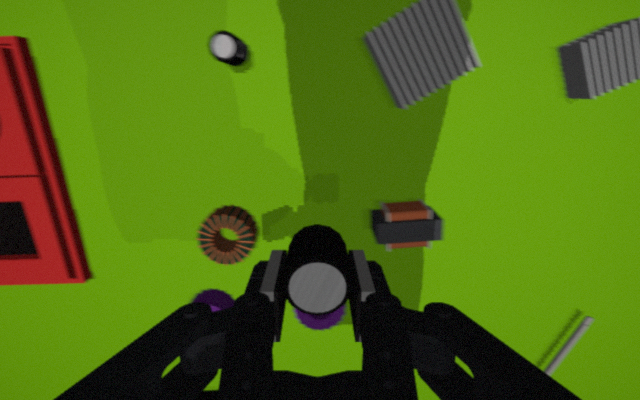

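Emit:
arm_command([
  {"delta_pos": [0.03,-0.2,0],"dr": [0,0,0],"grip": 1},
  {"delta_pos": [0.07,-0.4,0],"dr": [0,0,0],"grip": 1},
  {"delta_pos": [0.1,-0.6,0],"dr": [0,0,0],"grip": 1},
  {"delta_pos": [0.13,-0.8,0],"dr": [0,0,0],"grip": 1},
  {"delta_pos": [0.15,-1,0],"dr": [0,0,0],"grip": 1},
  {"delta_pos": [0.15,-1,0],"dr": [0,0,0],"grip": 1},
])

```text
clock: 6.07
tcp_pos: [0.5249, -0.0711, 0.1338]
tool_rot: [-3.139, 0.001, 3.136]
contact_force: [0.6, 0.8, -0.6]
finger_gap: 0.0284
grip_force: 39.9
```

```bash
cat >> h.py <<'E'
def pockets(c):
    f=c["frame"];h=cv2.cvtColor(f,cv2.COLOR_BGR2HSV)
    red=(((h[...,0]<10)|(h[...,0]>170))&(h[...,1]>120)&(h[...,2]>60)).astype(np.uint8)*255
    cs,hi=cv2.findContours(red,cv2.RETR_CCOMP,cv2.CHAIN_APPROX_NONE)
    for k,q in zip(cs,hi[0]):
        if q[3]>=0 and cv2.contourArea(k)>300:
            W=np.array([ray(c,p[0],.018)[:2] for p in k],np.float32)*1000
            x,y,w,hh=cv2.boundingRect(k)
            r=cv2.minAreaRect(W);print("hole px",(x,y,w,hh),"world",np.round([*r[0],*r[1],r[2]],1))
E
python3 - <<'E'
from h import *
s=read_state();print(s["tcp_pos"],s["tool_rot"])
c=read_camera("wrist");pockets(c)
cv2.imwrite("pics/w3.png",c["frame"])
E
```

```text
[ 0.52491746 -0.07110127  0.13376453] [-3.13896247e+00  8.84714492e-04  3.13577203e+00]
hole px (116, 232, 57, 64) world [ 587.1 -219.8   60.9   38.6    2. ]
hole px (98, 134, 48, 51) world [ 495.2 -222.7   38.5   35.9   41.1]
hole px (204, 119, 72, 71) world [ 492.1 -130.3   55.3   53.7   41.6]
```

View pics/w3.png

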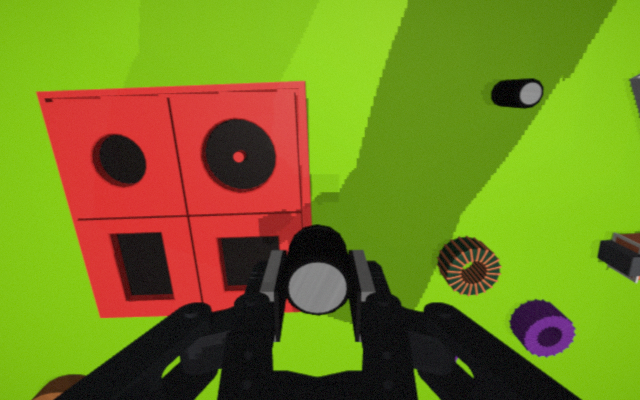

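The picture shows the cap held between the pads at (317,287). The empty pockets are cap (120,160), ring with its post (238,157), trafo (145,265) and sink (250,262), which agrees with the top-view positions.

Run:
```python
from h import *
s=read_state();print(s["clock"],s["tcp_pos"],s["tool_rot"],s["joint_velocities"].round(3))
c=read_camera("wrist");print("post",ray(c,(238,157),.018));s=read_state();print(s["clock"],s["tcp_pos"],s["tool_rot"])
```

```text
6.1167 [ 0.52512612 -0.0683378   0.13371873] [-3.14067575e+00  7.44373361e-04  3.13631226e+00] [0.074 0.002 0.    0.012 0.019 0.043]
post [ 0.49370464 -0.12908011  0.018     ]
6.1667 [ 0.5252708  -0.06645274  0.13365632] [-3.14144591e+00  5.77192146e-04  3.13820799e+00]
```

Emit:
arm_command([
  {"delta_pos": [0.04,-0.2,0],"dr": [0,0,0],"grip": 1},
  {"delta_pos": [0.08,-0.4,0],"dr": [0,0,0],"grip": 1},
  {"delta_pos": [0.12,-0.6,0],"dr": [0,0,0],"grip": 1},
  {"delta_pos": [0.15,-0.75,0],"dr": [0,0,0],"grip": 1},
  {"delta_pos": [0.15,-0.805,0],"dr": [0,0,0],"grip": 1},
  {"delta_pos": [0.15,-0.805,0.1],"dr": [0,0,0],"grip": 1},
  {"delta_pos": [0.15,-0.805,0.25],"dr": [0,0,0],"grip": 1},
  {"delta_pos": [0.15,-0.805,0.35],"dr": [0,0,0],"grip": 1},
  {"delta_pos": [0.15,-0.805,0.43],"dr": [0,0,0],"grip": 1},
  {"delta_pos": [0.15,-0.805,0.48],"dr": [0,0,0],"grip": 1},
  {"delta_pos": [0.15,-0.805,0.52],"dr": [0,0,0],"grip": 1},
  {"delta_pos": [0.15,-0.805,0.54],"dr": [0,0,0],"grip": 1},
  {"delta_pos": [0.15,-0.805,0.55],"dr": [0,0,0],"grip": 1},
  {"delta_pos": [0.15,-0.805,0.55],"dr": [0,0,0],"grip": 1},
])

```text
clock: 7.33
tcp_pos: [0.4957, -0.2259, 0.0237]
tool_rot: [-3.141, 0.0, -3.142]
contact_force: [-0.3, 0.9, 0.1]
finger_gap: 0.0287
grip_force: 40.0
```

Run:
```python
from h import *
c=read_camera("wrist");s=read_state();print(s["clock"],s["tcp_pos"],s["tool_rot"],s["contact_force"])
cv2.imwrite("pics/w4.png",c["frame"])
```

```text
7.3833 [ 0.49575628 -0.22614363  0.02404504] [-3.14089456e+00  8.18505469e-04  3.14156383e+00] [-0.51001577  0.59404101 -0.1876097 ]
```

View pics/w4.png

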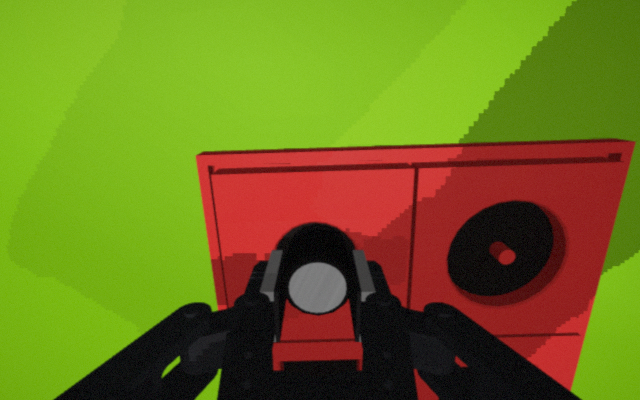

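The cap is held over its pocket, with the dark pocket arc at (318,228), about 2 mm above the floor. Releasing it and backing off.

Emit:
arm_command([
  {"delta_pos": [0,0,0.005],"dr": [0,0,0],"grip": 0.4},
  {"delta_pos": [0,0,0.005],"dr": [0,0,0],"grip": 0.4},
  {"delta_pos": [0,0,0.005],"dr": [0,0,0],"grip": 0.4},
  {"delta_pos": [0,0,0.005],"dr": [0,0,0],"grip": 0.3},
  {"delta_pos": [0,0,-0.05],"dr": [0,0,0],"grip": 0.3},
  {"delta_pos": [0,0,-0.2],"dr": [0,0,0],"grip": 0.3},
  {"delta_pos": [0,0,-0.4],"dr": [0,0,0],"grip": 0},
  {"delta_pos": [0,0,-0.6],"dr": [0,0,0],"grip": 0},
  {"delta_pos": [0,0,-0.7],"dr": [0,0,0],"grip": 0},
  {"delta_pos": [0,0.2,-0.7],"dr": [0,0,0],"grip": 0},
  {"delta_pos": [-0.05,0.4,-0.7],"dr": [0,0,0],"grip": 0},
  {"delta_pos": [-0.1,0.6,-0.7],"dr": [0,0,0],"grip": 0},
  {"delta_pos": [-0.15,0.8,-0.7],"dr": [0,0,0],"grip": 0},
  {"delta_pos": [-0.23,1,-0.7],"dr": [0,0,0],"grip": 0},
  {"delta_pos": [-0.23,1,-0.7],"dr": [0,0,0],"grip": 0},
])

```text
clock: 8.63
tcp_pos: [0.5425, -0.0201, 0.1645]
tool_rot: [3.14, 0.002, -3.136]
contact_force: [0.3, 0.4, -0.5]
finger_gap: 0.085
grip_force: 0.0
```

Run:
```python
from h import *
s=read_state();print(s["tcp_pos"],s["clock"])
c=read_camera("wrist");cv2.imwrite("pics/w5.png",c["frame"]);print(proj(c,(.495,-.226,.043)),proj(c,(.588,.062,.026)))
```

```text
[ 0.54250162 -0.0200883   0.16451838] 8.6333
[ 50.62372741 133.08960155] [405.77211091 235.74202114]
```

View pics/w5.png

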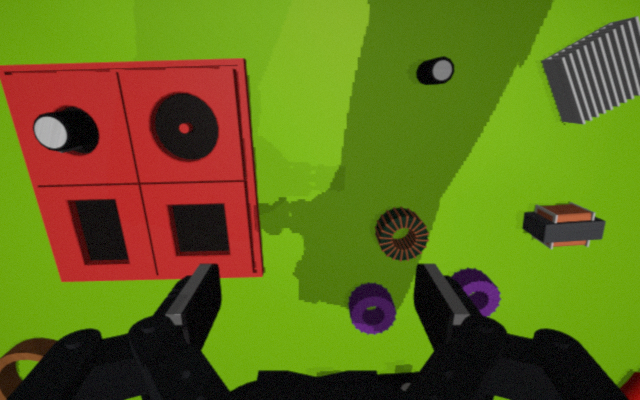

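The cap stands in its pocket with its top at (51,132), as predicted for seated. The choke hole is at (402,234). Next, grasp the choke.

Emit:
arm_command([
  {"delta_pos": [-0.1,0.2,0],"dr": [0,0,0],"grip": 0},
  {"delta_pos": [-0.24,0.432,0.1],"dr": [0,0,0],"grip": 0},
  {"delta_pos": [-0.24,0.432,0.25],"dr": [0,0,0],"grip": 0},
  {"delta_pos": [-0.24,0.432,0.42],"dr": [0,0,0],"grip": 0},
  {"delta_pos": [-0.24,0.432,0.55],"dr": [0,0,0],"grip": 0},
  {"delta_pos": [-0.24,0.432,0.68],"dr": [0,0,0],"grip": 0},
  {"delta_pos": [-0.24,0.432,0.75],"dr": [0,0,0],"grip": 0},
  {"delta_pos": [-0.24,0.432,0.78],"dr": [0,0,0],"grip": 0},
  {"delta_pos": [-0.24,0.432,0.793],"dr": [0,0,0],"grip": 0},
  {"delta_pos": [-0.24,0.432,0.793],"dr": [0,0,0],"grip": 0.3},
  {"delta_pos": [-0.24,0.432,0.793],"dr": [0,0,0],"grip": 0.6},
  {"delta_pos": [-0.24,0.432,0.793],"dr": [0,0,0],"grip": 1},
  {"delta_pos": [-0.24,0.432,0.793],"dr": [0,0,0],"grip": 1},
  {"delta_pos": [-0.24,0.432,0.793],"dr": [0,0,0],"grip": 1},
  {"delta_pos": [-0.24,0.432,0.793],"dr": [0,0,0],"grip": 1},
  {"delta_pos": [-0.24,0.432,0.793],"dr": [0,0,0],"grip": 1},
], force=40)

```text
clock: 10.02
tcp_pos: [0.5905, 0.0601, 0.0065]
tool_rot: [-3.141, 0.003, 3.141]
contact_force: [-0.9, -0.4, 6.3]
finger_gap: 0.0428
grip_force: 40.9
```

Emit:
arm_command([
  {"delta_pos": [0,0,-0.1],"dr": [0,0,0],"grip": 1},
  {"delta_pos": [0,0,-0.25],"dr": [0,0,0],"grip": 1},
  {"delta_pos": [0,0,-0.4],"dr": [0,0,0],"grip": 1},
  {"delta_pos": [0,0,-0.5],"dr": [0,0,0],"grip": 1},
  {"delta_pos": [0.07,-0.15,-0.5],"dr": [0,0,0],"grip": 1},
  {"delta_pos": [0.15,-0.3,-0.5],"dr": [0,0,0],"grip": 1},
  {"delta_pos": [0.22,-0.45,-0.5],"dr": [0,0,0],"grip": 1},
  {"delta_pos": [0.3,-0.6,-0.5],"dr": [0,0,0],"grip": 1},
  {"delta_pos": [0.37,-0.75,-0.5],"dr": [0,0,0],"grip": 1},
  {"delta_pos": [0.44,-0.88,-0.5],"dr": [0,0,0],"grip": 1},
  {"delta_pos": [0.48,-0.957,-0.5],"dr": [0,0,0],"grip": 1},
  {"delta_pos": [0.48,-0.957,-0.5],"dr": [0,0,0],"grip": 1},
  {"delta_pos": [0.48,-0.957,-0.5],"dr": [0,0,0],"grip": 1},
])

```text
clock: 11.1
tcp_pos: [0.4933, -0.1317, 0.1052]
tool_rot: [-3.141, 0.001, 3.139]
contact_force: [-0.0, 0.6, -0.7]
finger_gap: 0.0429
grip_force: 41.2
```

Run:
```python
from h import *
s=read_state();print(s["tcp_pos"],s["tool_rot"],s["finger_gap"],s["grip_force"])
c=read_camera("wrist");cv2.imwrite("pics/w6.png",c["frame"]);t=s["tcp_pos"]
for dz in(-.006,.02):print(proj(c,t+[0,0,dz]))
print(proj(c,(.493,-.131,.018)))
```

```text
[ 0.49326082 -0.13167472  0.10523716] [-3.14124051e+00  8.63797955e-04  3.13943196e+00] 0.04289805717323012 41.20391182601452
[316.22746184 260.83765898]
[316.14135643 290.55553038]
[317.31427458 206.51550533]
```

View pics/w6.png

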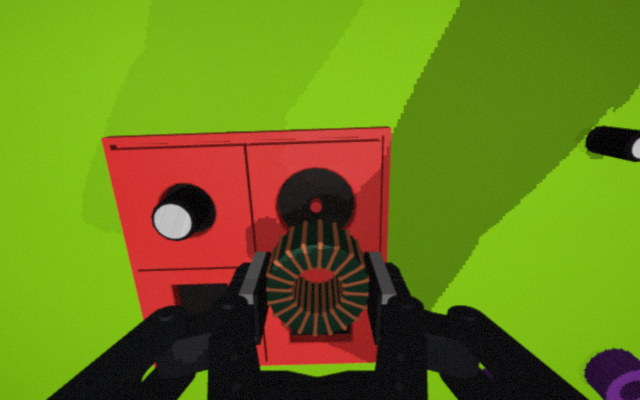

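The post at (316,206) is exactly where predicted, and the choke hole at (318,287) lines up with the tool axis. Lowering and releasing.

Emit:
arm_command([
  {"delta_pos": [0,0,0.1],"dr": [0,0,0],"grip": 1},
  {"delta_pos": [0,0,0.2],"dr": [0,0,0],"grip": 1},
  {"delta_pos": [0,0,0.28],"dr": [0,0,0],"grip": 1},
  {"delta_pos": [0,0,0.34],"dr": [0,0,0],"grip": 1},
  {"delta_pos": [0,0,0.38],"dr": [0,0,0],"grip": 1},
  {"delta_pos": [0,0,0.41],"dr": [0,0,0],"grip": 1},
  {"delta_pos": [0,0,0.43],"dr": [0,0,0],"grip": 1},
  {"delta_pos": [0,0,0.438],"dr": [0,0,0],"grip": 1},
  {"delta_pos": [0,0,0.438],"dr": [0,0,0],"grip": 1},
  {"delta_pos": [0,0,0.438],"dr": [0,0,0],"grip": 1},
])

```text
clock: 11.98
tcp_pos: [0.4937, -0.1312, 0.0177]
tool_rot: [-3.141, 0.001, 3.141]
contact_force: [0.2, -0.5, -1.1]
finger_gap: 0.0425
grip_force: 41.2
```

Emit:
arm_command([
  {"delta_pos": [0,0,0],"dr": [0,0,0],"grip": 0.3},
  {"delta_pos": [0,0,0],"dr": [0,0,0],"grip": 0.3},
  {"delta_pos": [0,0,0],"dr": [0,0,0],"grip": 0.25},
  {"delta_pos": [0,0,0],"dr": [0,0,0],"grip": 0.25},
  {"delta_pos": [0,0,-0.1],"dr": [0,0,0],"grip": 0.25},
  {"delta_pos": [0,0,-0.25],"dr": [0,0,0],"grip": 0.25},
  {"delta_pos": [0,0,-0.4],"dr": [0,0,0],"grip": 0},
  {"delta_pos": [0,0,-0.6],"dr": [0,0,0],"grip": 0},
  {"delta_pos": [0,0,-0.75],"dr": [0,0,0],"grip": 0},
  {"delta_pos": [0,0.2,-0.75],"dr": [0,0,0],"grip": 0},
  {"delta_pos": [0,0.4,-0.75],"dr": [0,0,0],"grip": 0},
  {"delta_pos": [0,0.6,-0.75],"dr": [0,0,0],"grip": 0},
  {"delta_pos": [0,0.8,-0.75],"dr": [0,0,0],"grip": 0},
  {"delta_pos": [0,1,-0.75],"dr": [0,0,0],"grip": 0},
  {"delta_pos": [0,1,-0.75],"dr": [0,0,0],"grip": 0},
])

```text
clock: 13.23
tcp_pos: [0.4926, 0.0749, 0.1674]
tool_rot: [3.14, 0.0, -3.136]
contact_force: [-0.0, -1.0, -0.5]
finger_gap: 0.0854
grip_force: 0.0
```

Run:
```python
from h import *
s=read_state();print(s["tcp_pos"],s["clock"])
c=read_camera("wrist");cv2.imwrite("pics/w7.png",c["frame"]);print(proj(c,(.493,-.131,.034)),proj(c,(.493,-.131,.018)))
```

```text
[0.49259993 0.07491093 0.16743613] 13.2333
[ 74.5892709  188.48737559] [ 86.75958529 183.56343752]
```

View pics/w7.png

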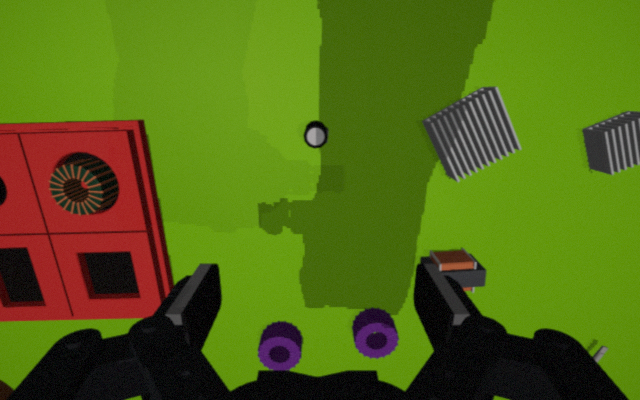

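The choke sits flat round the post at (84,186), as predicted for seated. Going to the small heat sink.

Emit:
arm_command([
  {"delta_pos": [0.02,0.2,0],"dr": [0,0,0],"grip": 0},
  {"delta_pos": [0.04,0.4,0],"dr": [0,0,0],"grip": 0},
  {"delta_pos": [0.06,0.6,0],"dr": [0,0,0],"grip": 0},
  {"delta_pos": [0.08,0.8,0],"dr": [0,0,0],"grip": 0},
  {"delta_pos": [0.1,1,0],"dr": [0,0,0],"grip": 0},
  {"delta_pos": [0.1,1,0],"dr": [0,0,0],"grip": 0},
  {"delta_pos": [0.1,1,0],"dr": [0,0,0],"grip": 0},
])

```text
clock: 13.87
tcp_pos: [0.4731, 0.27, 0.1669]
tool_rot: [-3.141, -0.0, -3.139]
contact_force: [0.1, 0.0, 0.3]
finger_gap: 0.0859
grip_force: 0.0
```

Run:
```python
from h import *
c=read_camera("wrist");s=read_state();print(s["tcp_pos"],s["tool_rot"])
f=c["frame"];cv2.imwrite("pics/w8.png",f)
h=cv2.cvtColor(f,cv2.COLOR_BGR2HSV)
p=proj(c,(.4525,.341,.026));print(p,proj(c,(.58,.2095,.034)))
g=((h[...,1]<70)&(h[...,2]>60)).astype(np.uint8)*255
g=cv2.morphologyEx(g,cv2.MORPH_CLOSE,np.ones((7,7),np.uint8))
for nm,m in(("gray",g),("nm",notmat(c))):
  for k in cv2.findContours(m,cv2.RETR_EXTERNAL,cv2.CHAIN_APPROX_NONE)[0]:
    if cv2.contourArea(k)>500:
        W=np.array([ray(c,q[0],.026)[:2] for q in k],np.float32)*1000
        r=cv2.minAreaRect(W);print(nm,cv2.boundingRect(k),np.round([*r[0],*r[1],r[2]],1))
```

```text
[0.47347988 0.26882594 0.16690042] [-3.14098283e+00 -1.54788023e-04 -3.14091005e+00]
[399.17059488 164.03113008] [252.54645855 297.15777459]
gray (368, 133, 62, 62) [451.7 340.7  44.6  40.7  23.6]
gray (198, 110, 94, 92) [447.  210.7  57.5  61.6  30.4]
nm (224, 265, 58, 47) [575.8 208.4  48.8  57.7   4.2]
nm (69, 143, 46, 27) [446.5  78.6  18.3  40.2  13.8]
nm (367, 132, 64, 64) [452.  340.4  45.9  42.5  24.1]
nm (197, 109, 97, 94) [447.  210.6  59.   63.   30.5]
nm (8, 0, 632, 400) [5.219e+02 2.785e+02 3.869e+02 6.944e+02 1.000e-01]
```

View pics/w8.png

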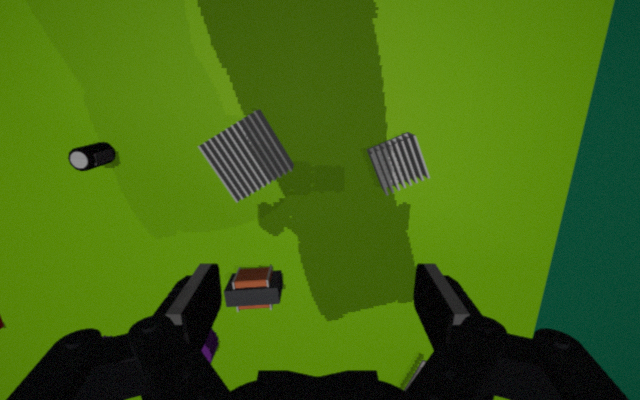

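The small sink is at (399,164) with its fins running along about 23.6°. I'm turning the tool by that angle and grasping.

Emit:
arm_command([
  {"delta_pos": [0.05,0.18,0],"dr": [0,0,-0.0198],"grip": 0},
  {"delta_pos": [0.095,0.3625,0.05],"dr": [0,0,-0.0396],"grip": 0},
  {"delta_pos": [0.095,0.3625,0.2],"dr": [0,0,-0.0594],"grip": 0},
  {"delta_pos": [0.095,0.3625,0.35],"dr": [0,0,-0.0656],"grip": 0},
  {"delta_pos": [0.095,0.3625,0.5],"dr": [0,0,-0.0656],"grip": 0},
  {"delta_pos": [0.095,0.3625,0.62],"dr": [0,0,-0.0656],"grip": 0},
  {"delta_pos": [0.095,0.3625,0.71],"dr": [0,0,-0.0656],"grip": 0},
  {"delta_pos": [0.095,0.3625,0.77],"dr": [0,0,-0.0656],"grip": 0},
  {"delta_pos": [0.095,0.3625,0.8],"dr": [0,0,-0.0656],"grip": 0},
  {"delta_pos": [0.095,0.3625,0.807],"dr": [0,0,-0.0656],"grip": 0},
  {"delta_pos": [0.095,0.3625,0.807],"dr": [0,0,-0.0656],"grip": 0.3},
  {"delta_pos": [0.095,0.3625,0.807],"dr": [0,0,-0.0656],"grip": 0.6},
  {"delta_pos": [0.095,0.3625,0.807],"dr": [0,0,-0.0656],"grip": 1},
  {"delta_pos": [0.095,0.3625,0.807],"dr": [0,0,-0.0656],"grip": 1},
  {"delta_pos": [0.095,0.3625,0.807],"dr": [0,0,-0.0656],"grip": 1},
  {"delta_pos": [0.095,0.3625,0.807],"dr": [0,0,-0.0656],"grip": 1},
  {"delta_pos": [0.095,0.3625,0.807],"dr": [0,0,-0.0656],"grip": 1},
], force=40)

```text
clock: 15.33
tcp_pos: [0.4552, 0.3419, 0.0069]
tool_rot: [-3.141, 0.002, -2.729]
contact_force: [-1.2, -0.5, 5.9]
finger_gap: 0.0391
grip_force: 41.5
```

Emit:
arm_command([
  {"delta_pos": [0,0,-0.1],"dr": [0,0,0],"grip": 1},
  {"delta_pos": [0,0,-0.25],"dr": [0,0,0],"grip": 1},
  {"delta_pos": [0,0,-0.4],"dr": [0,0,0],"grip": 1},
  {"delta_pos": [0,0,-0.5],"dr": [0,0,0],"grip": 1},
  {"delta_pos": [0.027,-0.2,-0.5],"dr": [0,0,0.015],"grip": 1},
  {"delta_pos": [0.055,-0.4,-0.5],"dr": [0,0,0.03],"grip": 1},
  {"delta_pos": [0.082,-0.6,-0.5],"dr": [0,0,0.045],"grip": 1},
  {"delta_pos": [0.11,-0.8,-0.5],"dr": [0,0,0.0608],"grip": 1},
  {"delta_pos": [0.137,-1,-0.5],"dr": [0,0,0.0608],"grip": 1},
])

```text
clock: 16.08
tcp_pos: [0.5095, 0.1457, 0.1059]
tool_rot: [-3.141, 0.001, -3.117]
contact_force: [1.2, -0.3, -0.8]
finger_gap: 0.0389
grip_force: 40.7
```

Emit:
arm_command([
  {"delta_pos": [-0.04,-0.18,0],"dr": [0,0,0],"grip": 1},
  {"delta_pos": [-0.09,-0.36,0],"dr": [0,0,0],"grip": 1},
  {"delta_pos": [-0.13,-0.54,0],"dr": [0,0,0],"grip": 1},
  {"delta_pos": [-0.175,-0.7,0],"dr": [0,0,0],"grip": 1},
])

```text
clock: 16.42
tcp_pos: [0.5487, 0.0062, 0.1059]
tool_rot: [-3.141, 0.0, -3.112]
contact_force: [0.2, -0.4, -0.6]
finger_gap: 0.0389
grip_force: 40.7
```

Emit:
arm_command([
  {"delta_pos": [-0.04,-0.16,0],"dr": [0,0,0],"grip": 1},
  {"delta_pos": [-0.09,-0.34,0],"dr": [0,0,0],"grip": 1},
  {"delta_pos": [-0.13,-0.51,0],"dr": [0,0,0],"grip": 1},
  {"delta_pos": [-0.165,-0.65,0],"dr": [0,0,0],"grip": 1},
  {"delta_pos": [-0.175,-0.693,0],"dr": [0,0,0],"grip": 1},
  {"delta_pos": [-0.175,-0.693,0],"dr": [0,0,0],"grip": 1},
  {"delta_pos": [-0.175,-0.693,0],"dr": [0,0,0],"grip": 1},
])

```text
clock: 17.0
tcp_pos: [0.5874, -0.1288, 0.1055]
tool_rot: [3.141, -0.001, -3.112]
contact_force: [0.1, 0.9, -1.8]
finger_gap: 0.0393
grip_force: 40.8
```

Run:
```python
from h import *
c=read_camera("wrist");s=read_state();print(s["tcp_pos"],s["tool_rot"],s["finger_gap"],s["grip_force"])
f=c["frame"];cv2.imwrite("pics/w9.png",f);t=s["tcp_pos"]
pockets(c)
h=cv2.cvtColor(f,cv2.COLOR_BGR2HSV)
g=((h[...,1]<70)&(h[...,2]>60)).astype(np.uint8)*255
g[:,:220]=0;g[:,420:]=0
g=cv2.morphologyEx(g,cv2.MORPH_CLOSE,np.ones((7,7),np.uint8))
for k in cv2.findContours(g,cv2.RETR_EXTERNAL,cv2.CHAIN_APPROX_NONE)[0]:
    if cv2.contourArea(k)>300:
        W=np.array([ray(c,q[0],t[2]+.0195)[:2] for q in k],np.float32)*1000
        r=cv2.minAreaRect(W);print(cv2.boundingRect(k),np.round([*r[0],*r[1],r[2]],1))
```

```text
[ 0.58732925 -0.12805011  0.10557026] [ 3.14102233e+00 -5.58246939e-04 -3.11121246e+00] 0.038913047385993785 40.751500725746155
hole px (155, 162, 66, 82) world [ 587.9 -221.    61.8   40.1    1.8]
hole px (125, 33, 77, 69) world [ 493.8 -228.4   48.1   39.4   61.6]
hole px (272, 20, 87, 94) world [ 493.8 -132.3   55.1   55.3   45.8]
(244, 220, 147, 107) [ 580.6 -128.6   49.9   61.9    1.6]
(281, 25, 73, 81) [ 499.2 -130.7   25.5   23.7   10.1]
```

Emit:
arm_command([
  {"delta_pos": [0,0,0.1],"dr": [0,0,0],"grip": 1},
  {"delta_pos": [0,0,0.2],"dr": [0,0,0],"grip": 1},
  {"delta_pos": [0,0,0.28],"dr": [0,0,0],"grip": 1},
  {"delta_pos": [0,0,0.34],"dr": [0,0,0],"grip": 1},
  {"delta_pos": [0,0,0.38],"dr": [0,0,0],"grip": 1},
  {"delta_pos": [0,0,0.41],"dr": [0,0,0],"grip": 1},
  {"delta_pos": [0,0,0.43],"dr": [0,0,0],"grip": 1},
  {"delta_pos": [0,0,0.44],"dr": [0,0,0],"grip": 1},
  {"delta_pos": [0,0,0.44],"dr": [0,0,0],"grip": 1},
  {"delta_pos": [0,0,0.44],"dr": [0,0,0],"grip": 1},
])

```text
clock: 17.88
tcp_pos: [0.5881, -0.1293, 0.0183]
tool_rot: [-3.141, 0.001, -3.112]
contact_force: [0.3, 0.1, -0.2]
finger_gap: 0.0388
grip_force: 40.8
```

Emit:
arm_command([
  {"delta_pos": [0,0,0],"dr": [0,0,0],"grip": 0.35},
  {"delta_pos": [0,0,0],"dr": [0,0,0],"grip": 0.3},
  {"delta_pos": [0,0,0],"dr": [0,0,0],"grip": 0.25},
  {"delta_pos": [0,0,0],"dr": [0,0,0],"grip": 0.25},
  {"delta_pos": [0,0,-0.1],"dr": [0,0,0],"grip": 0.25},
  {"delta_pos": [0,0,-0.25],"dr": [0,0,0],"grip": 0.25},
  {"delta_pos": [0,0,-0.4],"dr": [0,0,0],"grip": 0},
  {"delta_pos": [0,0,-0.6],"dr": [0,0,0],"grip": 0},
  {"delta_pos": [0,0,-0.75],"dr": [0,0,0],"grip": 0},
  {"delta_pos": [0.05,0.2,-0.75],"dr": [0,0,0],"grip": 0},
  {"delta_pos": [0.1,0.4,-0.75],"dr": [0,0,0],"grip": 0},
  {"delta_pos": [0.15,0.6,-0.75],"dr": [0,0,0],"grip": 0},
  {"delta_pos": [0.2,0.8,-0.75],"dr": [0,0,0],"grip": 0},
  {"delta_pos": [0.2,1,-0.75],"dr": [0,0,0],"grip": 0},
  {"delta_pos": [0.2,1,-0.75],"dr": [0,0,0],"grip": 0},
])

```text
clock: 19.13
tcp_pos: [0.5405, 0.0756, 0.1682]
tool_rot: [3.14, 0.001, -3.106]
contact_force: [0.5, 0.7, -0.1]
finger_gap: 0.0857
grip_force: 0.0
```

Run:
```python
from h import *
read_camera("wrist");c=read_camera("wrist");s=read_state();print(s["tcp_pos"],s["tool_rot"],s["q"])
f=c["frame"];cv2.imwrite("pics/w10.png",f);pockets(c)
h=cv2.cvtColor(f,cv2.COLOR_BGR2HSV);print(proj(c,(.58,.2095,.034)),proj(c,(.5872,-.1292,.034)))
g=((h[...,1]<80)&(h[...,2]>60)).astype(np.uint8)*255;g[260:]=0
g=cv2.morphologyEx(g,cv2.MORPH_CLOSE,np.ones((7,7),np.uint8))
m=notmat(c);m[256:,150:480]=0
for nm,mm,z in(("gray",g,.034),("nm",m,.034)):
  for k in cv2.findContours(mm,cv2.RETR_EXTERNAL,cv2.CHAIN_APPROX_NONE)[0]:
    if cv2.contourArea(k)>300:
        W=np.array([ray(c,q[0],z)[:2] for q in k],np.float32)*1000
        r=cv2.minAreaRect(W);print(nm,cv2.boundingRect(k),np.round([*r[0],*r[1],r[2]],1))
```

```text
[0.54157457 0.07108422 0.16797611] [-3.14129161e+00  5.90764741e-04 -3.10862012e+00] [-1.08920448e-01 -6.39294629e-02 -1.87566301e-01  1.44653209e+00
 -2.14475029e-04 -1.41892958e-01]
hole px (60, 197, 72, 56) world [ 588.5 -132.6   55.6   60.7    2. ]
hole px (39, 86, 74, 68) world [ 495.  -133.    56.4   61.3   39.7]
hole px (123, 65, 23, 110) world [492.1 -83.3  90.5   5.3   1.8]
[466.71011375 235.5628234 ] [ 88.11175533 230.88400146]
gray (436, 208, 59, 44) [574.5 206.4  41.   52.9   3.8]
gray (62, 201, 59, 50) [ 582.3 -122.4   46.9   53.     2. ]
gray (434, 26, 103, 104) [449.  201.4  58.4  63.8  30.5]
nm (8, 318, 142, 82) [ 732.6 -167.8  103.4  167.     1.9]
nm (480, 314, 147, 86) [713.6 325.8 108.2 174.    1.9]
nm (426, 207, 69, 46) [574.7 202.6  43.   61.8   3.9]
nm (311, 60, 25, 26) [447.8  74.8  18.   18.5   2. ]
nm (0, 53, 170, 220) [ 535.2 -140.8  187.4  159.5    1.5]
nm (433, 25, 105, 105) [449.2 201.5  59.4  64.8  30.4]
```

View pics/w10.png

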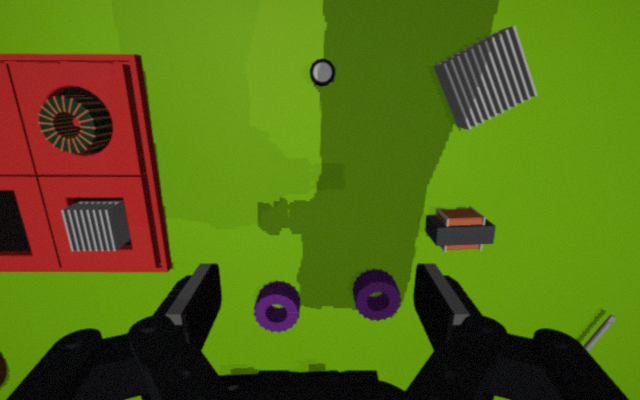

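The heat sink stands upright in its pocket at (88,226), and the trafo is at (466,233) as predicted. Moving over the trafo, turning 87.5°, then grasping across the winding.

Emit:
arm_command([
  {"delta_pos": [-0.04,0.15,0],"dr": [0,0,0.0195],"grip": 0},
  {"delta_pos": [-0.09,0.3,0],"dr": [0,0,0.039],"grip": 0},
  {"delta_pos": [-0.14,0.45,0],"dr": [0,0,0.0585],"grip": 0},
  {"delta_pos": [-0.19,0.6,0],"dr": [0,0,0.078],"grip": 0},
  {"delta_pos": [-0.214,0.694,0],"dr": [0,0,0.0975],"grip": 0},
  {"delta_pos": [-0.214,0.694,0],"dr": [0,0,0.117],"grip": 0},
  {"delta_pos": [-0.214,0.694,0],"dr": [0,0,0.1365],"grip": 0},
  {"delta_pos": [-0.214,0.694,0],"dr": [0,0,0.156],"grip": 0},
  {"delta_pos": [-0.214,0.694,0],"dr": [0,0,0.1755],"grip": 0},
  {"delta_pos": [-0.214,0.694,0],"dr": [0,0,0.195],"grip": 0},
  {"delta_pos": [-0.214,0.694,0],"dr": [0,0,0.2145],"grip": 0},
  {"delta_pos": [-0.214,0.694,0],"dr": [0,0,0.234],"grip": 0},
  {"delta_pos": [-0.214,0.694,0],"dr": [0,0,0.2431],"grip": 0},
  {"delta_pos": [-0.214,0.694,0],"dr": [0,0,0.2431],"grip": 0},
  {"delta_pos": [-0.214,0.694,0],"dr": [0,0,0.2431],"grip": 0},
])

```text
clock: 20.48
tcp_pos: [0.5808, 0.2085, 0.1675]
tool_rot: [-3.142, 0.0, 1.645]
contact_force: [-0.1, -0.1, 0.7]
finger_gap: 0.0855
grip_force: 0.0
```

Run:
```python
from h import *
c=read_camera("wrist");s=read_state();print(s["tcp_pos"],s["tool_rot"],np.degrees(s["tool_rot"][2]))
f=c["frame"];cv2.imwrite("pics/w11.png",f)
h=cv2.cvtColor(f,cv2.COLOR_BGR2HSV);print(proj(c,(.58,.2095,.034)),-c["R"].T@c["t"])
m=notmat(c)
for k in cv2.findContours(m,cv2.RETR_EXTERNAL,cv2.CHAIN_APPROX_NONE)[0]:
    if cv2.contourArea(k)>300:
        W=np.array([ray(c,q[0],.02)[:2] for q in k],np.float32)*1000
        r=cv2.minAreaRect(W);print(cv2.boundingRect(k),np.round([*r[0],*r[1],r[2]],1))
hue=h[...,0];cu=((hue<18)&(h[...,1]>100)&(h[...,2]>70)).astype(np.uint8)*255
for k in cv2.findContours(cu,cv2.RETR_EXTERNAL,cv2.CHAIN_APPROX_NONE)[0]:
    if cv2.contourArea(k)>40:
        W=np.array([ray(c,q[0],.03)[:2] for q in k],np.float32)*1000
        r=cv2.minAreaRect(W);print("cu",cv2.boundingRect(k),np.round([*r[0],*r[1],r[2]],1))
```

```text
[0.58072928 0.20872754 0.16757873] [-3.14154163e+00  2.20177015e-04  1.64534860e+00] 94.2715303666148
[316.44222162 188.4424975 ] [0.57454205 0.28803935 0.31023521]
(370, 318, 48, 51) [673.7  42.   46.5  65.3  17.1]
(365, 232, 52, 54) [655.5 139.7  46.6  57.8  33.5]
(297, 154, 40, 64) [580.2 207.4  34.4  58.5   4.3]
(0, 135, 640, 265) [591.3 106.9 718.5 293.6   4.2]
(117, 128, 102, 90) [449.4 210.   69.9  60.2  30.6]
(514, 0, 126, 94) [782.2 343.6  27.4 133.1  67.9]
cu (327, 172, 8, 34) [592.3 209.    6.2  29.8   4.8]
cu (299, 172, 8, 34) [568.  207.2   6.2  29.8   3.7]
cu (560, 13, 80, 79) [796.6 333.9  24.4  80.8  67.5]
```

Emit:
arm_command([
  {"delta_pos": [0,0,0.15],"dr": [0,0,0],"grip": 0},
  {"delta_pos": [0,0,0.3],"dr": [0,0,0],"grip": 0},
  {"delta_pos": [0,0,0.45],"dr": [0,0,0],"grip": 0},
  {"delta_pos": [0,0,0.58],"dr": [0,0,0],"grip": 0},
  {"delta_pos": [0,0,0.69],"dr": [0,0,0],"grip": 0},
  {"delta_pos": [0,0,0.76],"dr": [0,0,0],"grip": 0},
  {"delta_pos": [0,0,0.795],"dr": [0,0,0],"grip": 0},
  {"delta_pos": [0,0,0.805],"dr": [0,0,0],"grip": 0},
  {"delta_pos": [0,0,0.805],"dr": [0,0,0],"grip": 0},
  {"delta_pos": [0,0,0.805],"dr": [0,0,0],"grip": 0.3},
  {"delta_pos": [0,0,0.805],"dr": [0,0,0],"grip": 0.6},
  {"delta_pos": [0,0,0.805],"dr": [0,0,0],"grip": 1},
  {"delta_pos": [0,0,0.805],"dr": [0,0,0],"grip": 1},
  {"delta_pos": [0,0,0.805],"dr": [0,0,0],"grip": 1},
  {"delta_pos": [0,0,0.805],"dr": [0,0,0],"grip": 1},
  {"delta_pos": [0,0,0.805],"dr": [0,0,0],"grip": 1},
  {"delta_pos": [0,0,0.805],"dr": [0,0,0],"grip": 1},
], force=60)

```text
clock: 21.95
tcp_pos: [0.5809, 0.2097, 0.0076]
tool_rot: [3.14, 0.0, 1.644]
contact_force: [-1.3, -0.1, 5.9]
finger_gap: 0.0311
grip_force: 60.8
```

Emit:
arm_command([
  {"delta_pos": [0,0,-0.1],"dr": [0,0,0],"grip": 1},
  {"delta_pos": [0,0,-0.25],"dr": [0,0,0],"grip": 1},
  {"delta_pos": [0,0,-0.4],"dr": [0,0,0],"grip": 1},
  {"delta_pos": [-0.05,0,-0.5],"dr": [0,0,-0.0187],"grip": 1},
  {"delta_pos": [-0.1,-0.01,-0.5],"dr": [0,0,-0.0374],"grip": 1},
  {"delta_pos": [-0.2,-0.01,-0.5],"dr": [0,0,-0.0561],"grip": 1},
  {"delta_pos": [-0.3,-0.02,-0.5],"dr": [0,0,-0.0748],"grip": 1},
  {"delta_pos": [-0.4,-0.02,-0.5],"dr": [0,0,-0.0935],"grip": 1},
  {"delta_pos": [-0.5,-0.03,-0.5],"dr": [0,0,-0.1122],"grip": 1},
  {"delta_pos": [-0.6,-0.03,-0.5],"dr": [0,0,-0.1309],"grip": 1},
  {"delta_pos": [-0.7,-0.04,-0.5],"dr": [0,0,-0.1496],"grip": 1},
  {"delta_pos": [-0.8,-0.04,-0.5],"dr": [0,0,-0.1683],"grip": 1},
  {"delta_pos": [-0.9,-0.05,-0.5],"dr": [0,0,-0.187],"grip": 1},
  {"delta_pos": [-1,-0.05,-0.5],"dr": [0,0,-0.2057],"grip": 1},
  {"delta_pos": [-1,-0.05,-0.5],"dr": [0,0,-0.2244],"grip": 1},
  {"delta_pos": [-1,-0.05,-0.5],"dr": [0,0,-0.2431],"grip": 1},
  {"delta_pos": [-1,-0.05,-0.5],"dr": [0,0,-0.2431],"grip": 1},
  {"delta_pos": [-1,-0.05,-0.5],"dr": [0,0,-0.2431],"grip": 1},
])

```text
clock: 23.45
tcp_pos: [0.5846, 0.0095, 0.1062]
tool_rot: [3.141, -0.001, -3.115]
contact_force: [0.4, -0.0, -3.2]
finger_gap: 0.0311
grip_force: 60.2
```

Emit:
arm_command([
  {"delta_pos": [0,-0.15,0],"dr": [0,0,0],"grip": 1},
  {"delta_pos": [0,-0.3,0],"dr": [0,0,0],"grip": 1},
  {"delta_pos": [0,-0.45,0],"dr": [0,0,0],"grip": 1},
  {"delta_pos": [0,-0.6,0],"dr": [0,0,0],"grip": 1},
  {"delta_pos": [0,-0.75,0],"dr": [0,0,0],"grip": 1},
])

```text
clock: 23.87
tcp_pos: [0.5893, -0.1414, 0.1065]
tool_rot: [3.142, -0.0, -3.115]
contact_force: [0.2, -0.5, -3.4]
finger_gap: 0.0308
grip_force: 60.4
```

Emit:
arm_command([
  {"delta_pos": [0,-0.14,0],"dr": [0,0,0],"grip": 1},
  {"delta_pos": [0.005,-0.28,0],"dr": [0,0,0],"grip": 1},
  {"delta_pos": [0.005,-0.38,0],"dr": [0,0,0],"grip": 1},
  {"delta_pos": [0.005,-0.412,0],"dr": [0,0,0],"grip": 1},
  {"delta_pos": [0.005,-0.412,0],"dr": [0,0,0],"grip": 1},
  {"delta_pos": [0.005,-0.412,0],"dr": [0,0,0],"grip": 1},
  {"delta_pos": [0.005,-0.412,0],"dr": [0,0,0],"grip": 1},
])

```text
clock: 24.45
tcp_pos: [0.591, -0.2215, 0.1066]
tool_rot: [3.141, -0.0, -3.112]
contact_force: [-0.1, -0.2, -2.8]
finger_gap: 0.0307
grip_force: 60.4
```

Emit:
arm_command([
  {"delta_pos": [0,-0.01,0.1],"dr": [0,0,0],"grip": 1},
  {"delta_pos": [0,-0.01,0.2],"dr": [0,0,0],"grip": 1},
  {"delta_pos": [0,-0.01,0.28],"dr": [0,0,0],"grip": 1},
  {"delta_pos": [0,-0.01,0.34],"dr": [0,0,0],"grip": 1},
  {"delta_pos": [0,-0.01,0.38],"dr": [0,0,0],"grip": 1},
  {"delta_pos": [0,-0.01,0.41],"dr": [0,0,0],"grip": 1},
  {"delta_pos": [0,-0.01,0.43],"dr": [0,0,0],"grip": 1},
  {"delta_pos": [0,-0.01,0.445],"dr": [0,0,0],"grip": 1},
  {"delta_pos": [0,-0.01,0.445],"dr": [0,0,0],"grip": 1},
  {"delta_pos": [0,-0.01,0.445],"dr": [0,0,0],"grip": 1},
])

```text
clock: 25.28
tcp_pos: [0.5914, -0.2251, 0.0184]
tool_rot: [-3.141, 0.001, -3.112]
contact_force: [0.4, 0.0, -2.5]
finger_gap: 0.0306
grip_force: 60.7
```

Emit:
arm_command([
  {"delta_pos": [0,0,0],"dr": [0,0,0],"grip": 0.45},
  {"delta_pos": [0,0,0],"dr": [0,0,0],"grip": 0.4},
  {"delta_pos": [0,0,0],"dr": [0,0,0],"grip": 0.35},
  {"delta_pos": [0,0,0],"dr": [0,0,0],"grip": 0.35},
  {"delta_pos": [0,0,0],"dr": [0,0,0],"grip": 0.35},
  {"delta_pos": [0,0,-0.1],"dr": [0,0,0],"grip": 0.35},
  {"delta_pos": [0,0,-0.25],"dr": [0,0,0],"grip": 0.35},
  {"delta_pos": [0,0,-0.4],"dr": [0,0,0],"grip": 0.35},
  {"delta_pos": [0,0,-0.6],"dr": [0,0,0],"grip": 0.2},
  {"delta_pos": [0,0,-0.8],"dr": [0,0,0],"grip": 0},
  {"delta_pos": [-0.1,0.1,-0.9],"dr": [0,0,0],"grip": 0},
  {"delta_pos": [-0.2,0.2,-0.9],"dr": [0,0,0],"grip": 0},
  {"delta_pos": [-0.2,0.2,-0.9],"dr": [0,0,0],"grip": 0},
  {"delta_pos": [-0.2,0.2,-0.9],"dr": [0,0,0],"grip": 0},
])

```text
clock: 26.45
tcp_pos: [0.6305, -0.1828, 0.1979]
tool_rot: [-3.141, 0.0, -3.11]
contact_force: [-0.3, -0.1, -0.5]
finger_gap: 0.0854
grip_force: 0.0
```

Run:
```python
from h import *
c=read_camera("wrist");s=read_state();print(s["clock"],s["tcp_pos"])
d=read_camera("side");
f=c["frame"]
for X in((.5904,-.2235,.042),(.5872,-.1292,.034),(.493,-.131,.034),(.495,-.226,.043),(.4475,.076,.036),(.447,.2105,.026)): print(proj(c,X).round(),proj(d,X).round())
im=np.vstack([cv2.resize(f,(480,300)),cv2.resize(d["frame"][120:345,190:550],(480,300),interpolation=cv2.INTER_CUBIC)])
cv2.imwrite("pics/w12.png",im)
```

```text
26.5 [ 0.62979619 -0.18338814  0.197355  ]
[272. 137.] [429. 255.]
[377. 136.] [388. 234.]
[385.  19.] [355. 257.]
[267.  15.] [396. 282.]
[658. -37.] [269. 213.]
[810. -27.] [235. 189.]
```

View pics/w12.png

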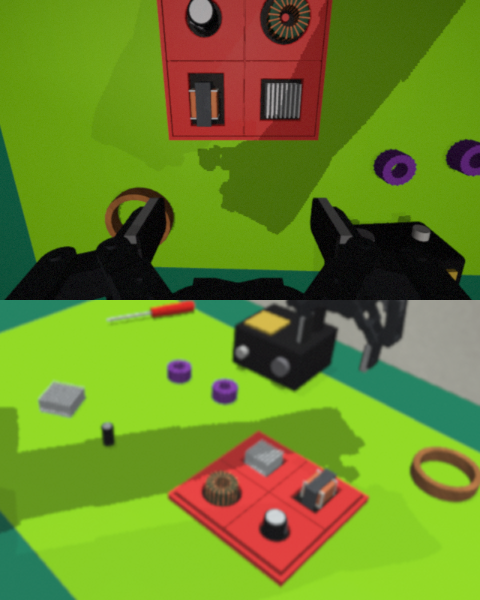

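The last picture shows all four parts upright in their own pockets. In the wrist half these are trafo (204,103), sink (283,100), choke (287,18) and cap (202,15), each where a seated part should appear. The side half shows the slim capacitor (108,434) and the large sink (62,400) still standing, and nothing touches the gripper.

```bash
python3 -c "
from workcell import *
print(job_done())"
```

```text
the job is handed in; nothing more can be done
None
```

The wide capacitor, copper ring choke, small heat sink and transformer stand upright in their pockets, placed in that order; the slim capacitor and large heat sink were left untouched, and the job was handed in at about 26.6 s (the hand-in returned no verdict).

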